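# Reset the tripped forge blower

### The arm

A 6-joint arm with a two-finger parallel gripper is mounted at the origin on the work surface. World frame = base frame: x ahead of the robot, y to its left, z up, the work surface at z = 0. Lengths are in mm, angles in rad, forces in N, time in s.
With the tool pointing down it reaches from about 350 to 875 mm from the base axis. Payload 4.2 kg.
Tool frame: the origin (TCP) lies where the fingers leave the gripper's body, on its centre line; the fingertips stand 73 mm ahead of it and the grasp point (between the pads) lies 54 mm ahead of it; z points along the fingers, y is the direction in which the jaws open and shut (so a half turn about z gives the same grasp; the last joint's range is limited). The gripper opens to 85 mm and grips with 20 to 120 N. Pads are 22 mm wide; open, the fingers measure 114 mm over their backs; the gripper's body (76 mm by 85 mm) begins 54 mm behind the grasp point. The pads swing forward as they close: fully open they stand 13 mm farther back than shut.
Start: joints at [1.564, 0.385, 0.008, 0, -1.194, -0.259], TCP at [164.144, 603.039, 303.912] pointing down, gripper open.
Joint ranges: [-3.14, 3.14], [-1.21, 2.06], [-1.07, 1.41], [-3.16, 2.05], [-2.99, -0.16], [-3.1, 3.1]. Speed limits (rad/s): [2.79, 2.79, 3.14, 3.14, 3.14, 3.14].

### API

Orientations are given as a unit quaternion [x, y, z, w].
In Python, from bench import arm gives the robot as it stands.
- The arm moves only by the tool apply_moves, never from a script. Its argument "increments" is a list that holds one entry, the list of rows, each a list of 7 numbers: the shift along the tool's x, y, z scaled (see below), then the turn, a rotation vector about the tool's x, y, z scaled (see below), then the gripper's target within -1 to 1 (fully open at 1, half-way at 0, shut at -1). A call has 1 to 10 rows; each row is the pose to reach, as a shift and turn from the pose commanded when the call began, along the tool's axes at that moment; what a row does not reach only later rows make up. The controller multiplies each number of a shift by 100 mm and each number of a turn by 0.5 rad. A row lasts 1/10 s, in which the tool goes at most 50 mm and 8.59 degrees, less where a joint would pass 70% of its speed; a pose out of reach is approached as far as the arm can. A call with a number of a shift or a turn outside -1 to 1 is refused whole. A call with a gripper value outside its range is refused whole. The fingers move at their own pace and stop on an object; the grip force is fixed at half the most. Time passes only in rows, so rows that repeat a pose let the fingers close. It gives the time, the measured TCP pose, the force and the opening at its end, in the units of the state.
- arm.read_state(): the state, without advancing time (a new reading comes with each control period).
- arm.get_image(name): name is "scene" or "top" or "wrist"; returns a dict with "img" (384x512x3 uint8, red, green, blue), "fx", "fy", "cx", "cy" (pixels), "pose" (4x4, takes a point from camera to world coordinates). Camera axes: x right, y up, looking along -z (the intrinsics and any distortion apply to the point x, -y, -z); pixel columns grow to the right and rows downward; lengths in mm; the calibration is good to about 2 mm. A picture is of the moment at which its call begins. There is no depth.
- arm.job_done(): hands the job in, once; it reports no verdict.
Trained networks look in a picture, given as the dict that the camera call returned (one of the last four; its "shot" number tells which), for a name from the list of things; names that differ only in an ending like _2 or _b are one class to them, and where a whole thing is asked for, a point or a joint stands for the part that bears it (a point fixed in the world has none). Each returns a list of dicts, best first, with "conf" (0 to 1); they miss things now and then, are a little off and sometimes report something else, mostly with a low value. They report only what shows in the picture. A call takes as long as a camera call.
- arm.outline_of(label, picture): "pixels" (384x512 bool, what is visible of it) and "box" ([centre column, centre row, width, height] in pixels, round what is visible of it).
- arm.mark_of(label, picture): "at" ([column, row] in pixels: a listed point, or the origin of a listed thing).
The state is a dict: "clock": time; "joints": joint angles; "joint_vel": joint speeds; "joint_efforts": joint torques, N m; "position": TCP position; "ee_rot": TCP orientation; "contact_force": force on the tool from outside, world axes, zero at the start; "wrist_torque": the same for the moment, N m; "gripper_width": finger opening in mm.
Only numpy, scipy, OpenCV 4.12 (cv2) and the standard library are available. Lean on these libraries where they do the work, as an engineer would, in place of code of your own. Each camera call takes 0.05 s, during which the arm holds its last target.

### The job

The forge's blower has tripped and a horseshoe was left lying over the round reset well of its control cabinet. With the fingertips, slide the shoe along the cabinet top, without picking it up or pushing it off, until no part of it overhangs the round well; then reach down into the round well, press the sunken key all the way down, keep it down for a full second and let it spring back. Leave the key in the square well and the loose things around alone, and finish with the shoe lying still on the cabinet, clear of the round well.

Things in the scene. Friction and masses are not known exactly. Their poses are not given: they have to be found in the camera images.
- cabinet: Fixed low dull-blue steel control cabinet, 320 (x) by 420 (y) by 60 mm high, flat-topped, on the bench. Origin: centre of its underside. Two bare steel modules, 110 (x) by 130 (y) mm, are let in flush at its y = +65 and -65 mm, one with a round well, one with a square well; which is on which side varies.
- round_well_mouth (a point): Centre of the mouth of the round well, level with the cabinet top (60 mm above the bench). The well is straight, 46 mm in diameter, open upwards, 48 mm deep. In its middle stands the reset key.
- round_key_top (a point): Centre of the top of the reset key in the round well: black upright plunger 26 mm in diameter, its top 26 mm below the well's mouth when up (34 mm above the bench). It is pressed straight down.
- round_key (a joint): Travel of the reset key (m): 0 up, 0.006 fully down. It starts to give at about 1.5 N and is fully down at 5 N; it springs back when released.
- square_well_mouth (a point): Centre of the mouth of the square well, level with the cabinet top: 46 by 46 mm, 48 mm deep, with the same kind of key in it. Not to be used.
- square_key (a joint): Travel of the key in the square well (m): 0 up, 0.006 down. Must stay up.
- horseshoe: Loose steel horseshoe lying flat on the cabinet top, 12 mm thick, 132 wide, 121 long, about 0.4 kg. Origin: underside, centre of its half-ring toe (outer radius 66 mm, inner 42), z up. The toe lies on its -x side; two straight branches 24 mm wide run 55 mm on to +x (centre lines at y = +-54 mm); the gap between is 84 mm wide, open at +x. At the start the toe bar lies across the round well.
- drift: Bystander: loose brass drift, a plain cylinder 22 mm in diameter and 60 mm tall, standing upright on a far corner of the cabinet top. Origin: centre of its underside.
- hammer: Bystander: loose hammer lying on the bench to the robot's right. Origin: under the middle of its length.
- paste_tin: Bystander: loose closed steel tin, 60 mm in diameter and 75 mm tall, standing on the bench to the robot's left. Origin: centre of its underside.

How it is judged (in metres and radians):
On the way, in this order (a step that is already met when the one before it is completed fails the run):
1. the horseshoe lies still with no part of it over the round well (((x of round_well_mouth in the frame of horseshoe above -0.001 m and y of round_well_mouth in the frame of horseshoe between -0.019 and 0.019 m) or horizontal distance between round_well_mouth and horseshoe below 0.019 m or (x of round_well_mouth in the frame of horseshoe below 0.001 m and horizontal distance between round_well_mouth and horseshoe above 0.088 m) or (x of round_well_mouth in the frame of horseshoe above -0.001 m and (y of round_well_mouth in the frame of horseshoe above 0.088 m or y of round_well_mouth in the frame of horseshoe below -0.088 m)) or x of round_well_mouth in the frame of horseshoe above 0.077 m) and linear speed of horseshoe below 0.02 m/s), for 0.2 s.
2. the key in the round well is held fully down (value of joint round_key above 0.005 m), for 0.8 s.
At the end, for the whole second after the job is handed in: The round well's key has sprung back (within 1.5 mm of up) and the horseshoe lies at rest flat on the cabinet top (underside within 3 to 4 mm of it), with no part of it over the round well's mouth (within about 1 mm) (all of step 1 and value of joint round_key below 0.0015 m and height (world z) of horseshoe between 0.057 and 0.064 m and angle between horseshoe's own z axis and vertical below 0.06 rad); the robot touches nothing.
It fails at once if the horseshoe is lifted, tipped up or pushed off the cabinet (height (world z) of horseshoe above 0.068 m or height (world z) of horseshoe below 0.052 m or angle between horseshoe's own z axis and vertical above 0.2 rad).
It fails at once if the key in the square well is pressed (value of joint square_key above 0.003 m).
It fails at once if the drift, the hammer or the tin is moved (distance of any of drift, hammer, paste_tin from where it was at the start of the episode above 0.015 m).
It also fails if it takes over 45 s, if anything falls off the work surface, if the arm or the gripper's body presses on something with over 40 N, if the wrist force passes 120 N, or if a joint passes its speed limit or range.

## Working session

There is one attempt and no reset: what is moved stays moved. The work goes in short steps, Python scripts to look and compute and a tool call to move; the robot and the scene stay as the last step left them, time stands still between calls to the robot, and variables do not carry over. Pictures are saved under pics/ and viewed, and the job is handed in when it is done.

Besides the shell and the picture viewer there is one more tool, called as a command line: name --argument value ..., lists and objects as JSON in quotes. apply_moves: Moves the arm, as the interface text tells. Shifts and turns lie within -1 to 1; 1 stands for 100 mm of shift or 0.5 rad of turn. Its arguments: {"type":"object","properties":{"increments":{"type":"array"}},"required":["increments"]}

```bash
ls; mkdir -p pics; python3 - <<'E'
from bench import arm
import cv2,numpy as np
s=arm.read_state(); print(s)
for n in ["scene","top"]:
    p=arm.get_image(n); cv2.imwrite(f"pics/{n}0.png",p["img"][:,:,::-1])
    print(n,p["fx"],p["fy"],p["cx"],p["cy"],p["shot"],[k for k in p]); print(np.round(p["pose"],3))
    for l in ["round_well_mouth","square_well_mouth","round_key_top","horseshoe","drift","hammer","paste_tin","cabinet"]:
        print(l,[(np.round(m["at"],1),round(m["conf"],2)) for m in arm.mark_of(l,p)][:3])
E
```

```text
pics
{'clock': 0.0, 'joints': array([ 1.56359132e+00,  3.85578820e-01,  6.63876363e-03, -4.87783717e-04,
       -1.19400458e+00, -2.58600060e-01]), 'joint_vel': array([-1.72500537e-03, -3.59484210e-04, -2.66751566e-04, -6.83689281e-04,
       -4.85710446e-05, -3.53568166e-04]), 'joint_efforts': array([-2.49524428e-04, -3.92289662e+01,  1.88400346e+01,  4.18611869e+00,
       -4.58105715e-03, -1.13521079e-05]), 'position': array([164.04423238, 602.65401889, 302.81469821]), 'ee_rot': array([ 9.91168925e-01, -1.32600743e-01, -9.02346360e-05,  1.09409808e-03]), 'contact_force': array([ 0.42722695,  0.16561153, -0.24857633]), 'wrist_torque': array([ 0.04058065, -0.00594332, -0.0248089 ]), 'gripper_width': 85.3620011312913}
scene 375.0518413440857 375.0518413440857 247.59716740473192 190.9913028499232 1 ['img', 'fx', 'fy', 'cx', 'cy', 'pose', 'shot']
[[ 8.54000e-01 -3.96000e-01  3.36000e-01  9.53647e+02]
 [ 5.20000e-01  6.34000e-01 -5.73000e-01 -5.96163e+02]
 [ 1.30000e-02  6.64000e-01  7.48000e-01  8.54914e+02]
 [ 0.00000e+00  0.00000e+00  0.00000e+00  1.00000e+00]]
round_well_mouth []
sq
[... 227 characters left out ...]
ray([285.1, 110.3]), 0.79)]
cabinet [(array([253.2, 204.9]), 0.55)]
top 481.44886841038 481.44886841038 254.212178137237 191.77710176401493 2 ['img', 'fx', 'fy', 'cx', 'cy', 'pose', 'shot']
[[-1.80000e-02  9.96000e-01 -9.10000e-02  4.77941e+02]
 [-1.00000e+00 -1.70000e-02  1.10000e-02  2.25540e+01]
 [ 9.00000e-03  9.10000e-02  9.96000e-01  1.65028e+03]
 [ 0.00000e+00  0.00000e+00  0.00000e+00  1.00000e+00]]
round_well_mouth []
square_well_mouth [(array([227.1, 189.2]), 0.62)]
round_key_top []
horseshoe [(array([273.2, 184.5]), 0.83)]
drift [(array([202.7, 145.3]), 0.56)]
hammer [(array([398.5, 209.7]), 0.91)]
paste_tin [(array([115.6, 238.1]), 0.77), (array([266.3, 194.6]), 0.65)]
cabinet []
```

```bash
python3 - <<'E'
import cv2
a=cv2.imread("pics/top0.png"); cv2.imwrite("pics/top0c.png",cv2.resize(a[90:290,110:370],None,fx=3,fy=3,interpolation=cv2.INTER_CUBIC))
a=cv2.imread("pics/scene0.png"); cv2.imwrite("pics/scene0b.png",cv2.resize(a,None,fx=1.5,fy=1.5,interpolation=cv2.INTER_CUBIC))
E
```

```text
(no output)
```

View pics/top0c.png

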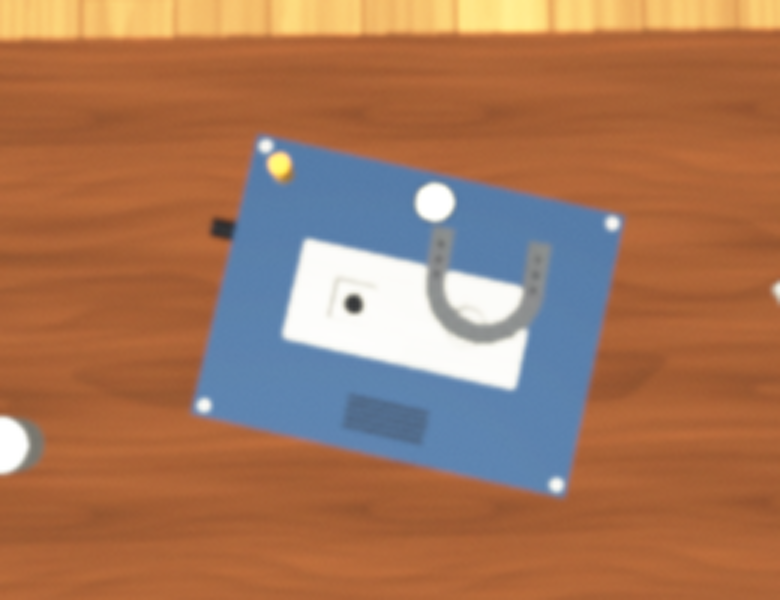

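View pics/scene0b.png

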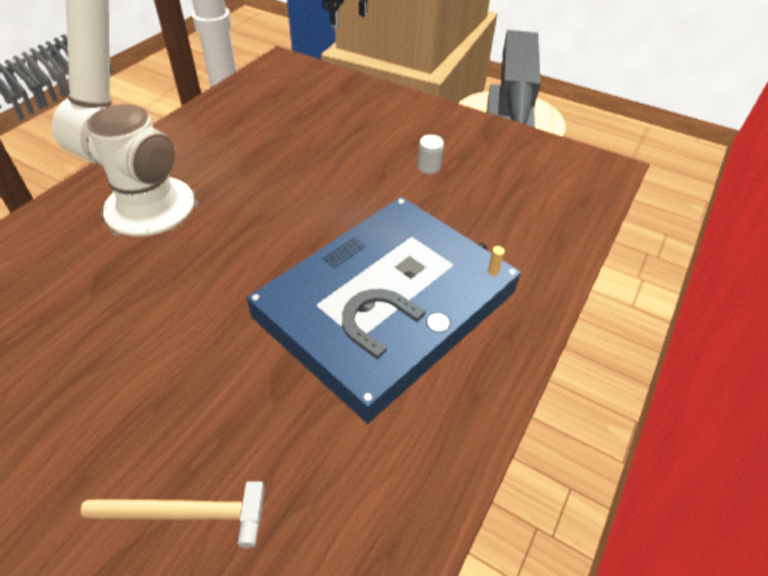

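The top view shows the cabinet turned about -13°. The square well is on the left, around crop (353,303). The shoe's toe lies over the round well, around crop (470,312), opening away from the robot. I'll fit the poses numerically.

```bash
cat > h.py <<'E'
import numpy as np,cv2
from scipy.optimize import minimize
def proj(p,P):
    T=np.array(p["pose"]); X=(np.asarray(P,float)-T[:3,3])@T[:3,:3]
    return np.c_[p["cx"]+p["fx"]*X[:,0]/-X[:,2], p["cy"]-p["fy"]*X[:,1]/-X[:,2]]
def unproj(p,uv,z):
    T=np.array(p["pose"]); uv=np.atleast_2d(uv)
    d=np.c_[(uv[:,0]-p["cx"])/p["fx"],-(uv[:,1]-p["cy"])/p["fy"],-np.ones(len(uv))]@T[:3,:3].T
    return T[:3,3]+d*((z-T[2,3])/d[:,2])[:,None]
a=np.linspace(np.pi/2,3*np.pi/2,30)
SHOE=np.r_[[[55,66]],np.c_[66*np.cos(a),66*np.sin(a)],[[55,-66],[55,-42]],np.c_[42*np.cos(a[::-1]),42*np.sin(a[::-1])],[[55,42]]]
def shoe_poly(q,z):
    c,s=np.cos(q[2]),np.sin(q[2]); xy=SHOE@np.array([[c,s],[-s,c]])+q[:2]
    return np.c_[xy,np.full(len(xy),z)]
def render(p,q,S=4):
    m=np.zeros((384*S,512*S),np.uint8)
    for z in (60,64,68,72):
        cv2.fillPoly(m,[np.int32(np.round((proj(p,shoe_poly(q,z))+.5)*S))],1)
    return cv2.resize(m.astype(np.float32),(512,384),interpolation=cv2.INTER_AREA)
def fit_shoe(views,q0):
    def cost(q):
        return sum(np.abs(render(p,q)-m).sum()/m.sum() for p,m in views)
    q0=np.array(q0,float)
    best=None
    for d in (0,.1,-.1):
        x0=q0+[0,0,d]
        r=minimize(cost,x0,method="Nelder-Mead",options=dict(initial_simplex=[x0,x0+[8,0,0],x0+[0,8,0],x0+[0,0,.1]],xatol=.05,fatol=1e-4))
        if best is None or r.fun<best.fun: best=r
    return best.x,best.fun
def overlay(p,q,fn,extra=[],crop=None,f=3):
    im=p["img"][:,:,::-1].copy(); im=cv2.resize(im,None,fx=f,fy=f,interpolation=cv2.INTER_CUBIC)
    for P in [shoe_poly(q,72)]+list(extra):
        cv2.polylines(im,[np.int32((proj(p,P)+.5)*f)],True,(0,0,255),1)
    if crop: r0,r1,c0,c1=crop; im=im[r0*f:r1*f,c0*f:c1*f]
    cv2.imwrite(fn,im)
def circ(c,r,z):
    t=np.linspace(0,2*np.pi,40); return np.c_[c[0]+r*np.cos(t),c[1]+r*np.sin(t),np.full(40,z)]
E
cat > meas.py <<'E'
from h import *
from bench import arm
import sys,pickle
V=[]
for n in ["top","scene"]:
    p=arm.get_image(n); o=arm.outline_of("horseshoe",p); print(n,[x["conf"] for x in o][:2])
    m=o[0]["pixels"].astype(np.float32); V.append((p,m))
    print(" mark z60",[ (np.round(unproj(p,x["at"],60)[0],1),x["conf"]) for x in arm.mark_of("horseshoe",p)])
    for l,z in [("square_well_mouth",60),("round_key_top",34),("round_well_mouth",60),("drift",60)]:
        print(" ",l,[(np.round(unproj(p,x["at"],z)[0],1),round(x["conf"],2)) for x in arm.mark_of(l,p)][:2])
pickle.dump(V,open("V.pkl","wb"))
E
python3 meas.py; python3 - <<'E'
from h import *
import pickle
V=pickle.load(open("V.pkl","rb"))
p=V[0][0]; q0=[*unproj(p,[273,185],66)[0][:2],-.15]
for v in (V[:1],V[1:],V): print(fit_shoe(v,q0))
def order(b,p): return unproj(p,b,60)
for p,_ in V:
    hsv=cv2.cvtColor(p["img"],cv2.COLOR_RGB2HSV)
    w=cv2.inRange(hsv,(0,0,190),(180,40,255)); bl=cv2.inRange(hsv,(95,90,60),(125,255,255))
    for name,m in (("white",w),("blue",bl)):
        n,l,st,c=cv2.connectedComponentsWithStats(m)
        for i in range(1,n):
            if st[i,4]>400 and st[i,0]>120 and st[i,0]<330 and st[i,1]>80:
                pts=np.argwhere(l==i)[:,::-1].astype(np.float32)
                W=unproj(p,pts,60)[:,:2].astype(np.float32); r=cv2.minAreaRect(W); print(name,st[i],[np.round(x,1) for x in r])
E
```

```text
top [0.59]
 mark z60 [(array([647.3, -46.9,  60. ]), 0.93)]
  square_well_mouth [(array([635. ,  95.5,  60. ]), 0.6)]
  round_key_top []
  round_well_mouth [(array([608.2, -31.8,  60. ]), 0.8)]
  drift [(array([774.3, 171.6,  60. ]), 0.56)]
scene [0.55]
 mark z60 [(array([648.6, -52.9,  60. ]), 0.86)]
  square_well_mouth [(array([634.7, 100.1,  60. ]), 0.91), (array([767.3, 176.4,  60. ]), 0.5)]
  round_key_top [(array([599.5, -27.5,  34. ]), 0.42)]
  round_well_mouth [(array([603. , -33.6,  60. ]), 0.72), (array([631.3,  88. ,  60. ]), 0.41)]
  drift [(array([770.8, 178.6,  60. ]), 0.43)]
(array([ 6.47081012e+02, -5.05407272e+01, -1.70179006e-01]), np.float64(0.09619299322366714))
(array([ 6.44663420e+02, -4.74274444e+01, -1.64568149e-01]), np.float64(0.09767316281795502))
(array([ 6.46061611e+02, -4.89912249e+01, -1.81393804e-01]), np.float64(0.2641739249229431))
white [ 204  170   82   50 2051] [array([616.1,  33. ]), array([264.6, 114.5]), np.float64(76.3)]
white [ 229  350   61   34 1199] [array([60.2,  0.1]), array([192.3, 103. ]), np.float64(88.8)]
blue [ 176  137  140  116 8089] [array([616.7,  35.5]), array([418.3, 312.5]), np.float64(76.3)]
white [ 211  158   91   59 1714] [array([616.3,  34.3]), array([263.3, 114.2]), np.float64(76.4)]
white [159 321  16  41 454] [array([ 668.8, -433.6]), array([24.7, 82.7]), np.float64(32.2)]
blue [ 166  158  174  123 4916] [array([618. ,  -4.4]), array([384.6, 335.8]), np.float64(76.3)]
```

The fits agree. The round well is at about (602,-30), and the shoe is at about (646,-49) with yaw -0.17. In the shoe frame the well is at about (-46,+11), under the toe. My plan is to lower the shut fingers inside the shoe and drag the toe about 62 mm towards the robot, so the well ends up in the open gap. First I'll travel there.

apply_moves --increments '[[[0.45,0.36,0.0,0,0,0,-1],[0.91,0.72,0.0,0,0,0,-1],[0.91,0.72,0.0,0,0,0,-1]]]'

```text
clock: 1.9
position: [234.5, 506.6, 304.2]
ee_rot: [0.991, -0.134, -0.0, 0.0]
contact_force: [-0.2, 0.2, 1.1]
gripper_width: 43.9
```

apply_moves --increments '[[[0.45,0.36,0.0,0,0,0,-1],[0.91,0.72,0.0,0,0,0,-1],[0.91,0.72,0.0,0,0,0,-1]]]'

```text
clock: 2.2
position: [303.3, 413.4, 304.3]
ee_rot: [0.991, -0.134, -0.0, 0.0]
contact_force: [0.4, 0.9, 1.1]
gripper_width: 0.5
```

apply_moves --increments '[[[0.45,0.36,0.0,0,0,0,-1],[0.91,0.72,0.0,0,0,0,-1],[0.91,0.72,0.0,0,0,0,-1]]]'

```text
clock: 2.5
position: [372.2, 320.6, 304.2]
ee_rot: [0.991, -0.134, 0.0, -0.0]
contact_force: [-0.5, 1.0, 0.3]
gripper_width: -0.0
```

apply_moves --increments '[[[0.45,0.36,0.0,0,0,0,-1],[0.91,0.72,0.0,0,0,0,-1],[0.91,0.72,0.0,0,0,0,-1]]]'

```text
clock: 2.8
position: [441.4, 227.3, 304.1]
ee_rot: [0.991, -0.134, 0.0, -0.0]
contact_force: [-0.9, 0.6, -0.0]
gripper_width: -0.0
```

apply_moves --increments '[[[0.45,0.36,0.0,0,0,0,-1],[0.91,0.72,0.0,0,0,0,-1],[0.91,0.72,0.0,0,0,0,-1]]]'

```text
clock: 3.1
position: [510.7, 133.9, 303.9]
ee_rot: [0.991, -0.134, 0.0, 0.0]
contact_force: [-0.2, 0.7, -0.4]
gripper_width: 0.0
```

apply_moves --increments '[[[0.45,0.36,0.0,0,0,0,-1],[0.91,0.72,0.0,0,0,0,-1],[0.91,0.72,0.0,0,0,0,-1]]]'

```text
clock: 3.4
position: [579.7, 40.3, 303.5]
ee_rot: [0.991, -0.134, 0.0, 0.0]
contact_force: [-0.8, 1.0, 0.1]
gripper_width: 0.1
```

```bash
python3 - <<'E'
from h import *
from bench import arm
p=arm.get_image("wrist"); cv2.imwrite("pics/w1.png",p["img"][:,:,::-1]); print(p["fx"],np.round(p["pose"],3))
for l,z in [("horseshoe",60),("square_well_mouth",60),("round_key_top",34),("round_well_mouth",60),("drift",60)]:
    print(" ",l,[(x["at"],np.round(unproj(p,x["at"],z)[0],1),round(x["conf"],2)) for x in arm.mark_of(l,p)][:2])
o=arm.outline_of("horseshoe",p)
q=[646,-49,-.175]
if o: q,f=fit_shoe([(p,o[0]["pixels"].astype(np.float32))],q); print(q,f)
overlay(p,q,"pics/w1o.png",[circ((602,-30),23,60),circ((602,-30),13,34)],f=1.5) if 0 else overlay(p,q,"pics/w1o.png",[circ((602,-30),23,60),circ((602,-30),13,34)],f=1)
E
```

```text
330.54827049203766 [[-2.66000e-01  9.23000e-01  2.78000e-01  6.51189e+02]
 [-9.64000e-01 -2.54000e-01 -7.70000e-02  2.09330e+01]
 [-1.00000e-03 -2.89000e-01  9.57000e-01  3.73609e+02]
 [ 0.00000e+00  0.00000e+00  0.00000e+00  1.00000e+00]]
  horseshoe []
  square_well_mouth [([181.0, 136.1], array([629.7,  97.9,  60. ]), 0.68)]
  round_key_top [([314.8, 126.6], array([601. , -29.7,  34. ]), 0.43)]
  round_well_mouth [([319.2, 130.1], array([600.6, -29.1,  60. ]), 0.91), ([182.1, 133.8], array([631.5,  96.2,  60. ]), 0.37)]
  drift []
[ 6.44908622e+02 -4.80461900e+01 -1.75411555e-01] 0.03326917439699173
```

View pics/w1o.png

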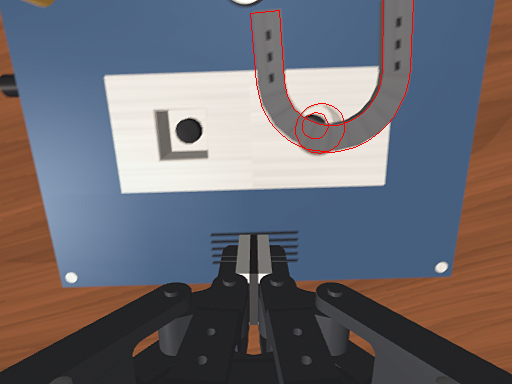

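The wrist view confirms it: the shoe outline fits well, and the round well is at about pixel (319,131), world (601,-29). The square well's key is at (188,130). Next I move over the gap and descend.

apply_moves --increments '[[[0.45,0.34,0.0,0,0,-0.09,-1],[0.91,0.68,0.0,0,0,-0.18,-1],[0.91,0.68,0.0,0,0,-0.18,-1],[0.91,0.68,0.4,0,0,-0.18,-1]]]'

```text
clock: 4.15
position: [651.1, -47.5, 269.3]
ee_rot: [0.996, -0.088, 0.007, -0.001]
contact_force: [1.1, -0.3, -0.8]
gripper_width: -0.1
```

apply_moves --increments '[[[0,0,0.4,0,0,0,-1],[0,0,0.8,0,0,0,-1],[0,0,0.95,0,0,0,-1],[0,0,0.95,0,0,0,-1]]]'

```text
clock: 4.55
position: [645.6, -45.6, 165.9]
ee_rot: [0.996, -0.087, -0.003, 0.001]
contact_force: [-0.1, 1.4, -0.3]
gripper_width: -0.0
```

```bash
python3 - <<'E'
from h import *
from bench import arm
for n in ("wrist","scene"):
    p=arm.get_image(n); im=p["img"][:,:,::-1]
    if n=="scene": im=cv2.resize(im[130:260,180:340],None,fx=4,fy=4,interpolation=cv2.INTER_CUBIC)
    cv2.imwrite(f"pics/{n}2.png",im)
s=arm.read_state(); print(s["position"],s["ee_rot"],s["contact_force"])
E
```

```text
[647.86789877 -45.75774352 169.8850614 ] [ 9.96207811e-01 -8.70032041e-02  6.56250336e-04  9.50570314e-05] [ 0.42318238 -0.35676659  0.88750964]
```

View pics/wrist2.png

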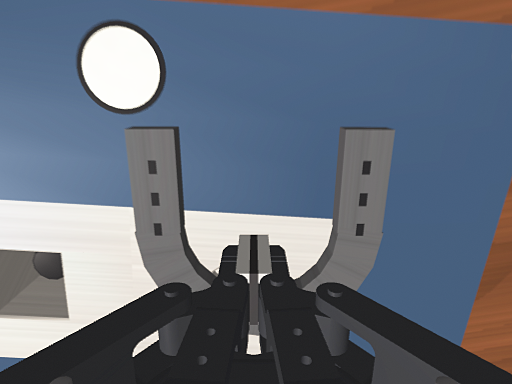

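View pics/scene2.png

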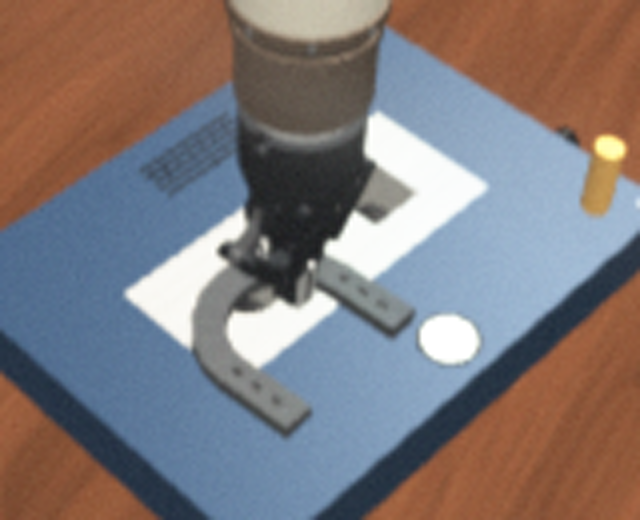

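The shut fingers are centred in the gap. The wrist view shows them at column 255, with the inner branch edges at 182 and 340. I'm lowering carefully and checking the force.

apply_moves --increments '[[[0.03,0.0,0.1,0,0,0,-1],[0.05,0.0,0.2,0,0,0,-1],[0.05,0.0,0.2,0,0,0,-1]]]'

```text
clock: 4.95
position: [651.9, -47.6, 147.6]
ee_rot: [0.996, -0.088, -0.001, 0.0]
contact_force: [-0.0, -0.3, 0.5]
gripper_width: 0.1
```

apply_moves --increments '[[[0.0,0.0,0.04,0,0,0,-1],[0.0,0.0,0.08,0,0,0,-1],[0.0,0.0,0.08,0,0,0,-1]]]'

```text
clock: 5.25
position: [652.0, -47.7, 140.3]
ee_rot: [0.996, -0.088, -0.001, 0.0]
contact_force: [0.4, 1.4, -0.4]
gripper_width: 0.2
```

apply_moves --increments '[[[0.0,0.0,0.02,0,0,0,-1],[0.0,0.0,0.04,0,0,0,-1],[0.0,0.0,0.04,0,0,0,-1]]]'

```text
clock: 5.55
position: [652.2, -47.6, 136.7]
ee_rot: [0.996, -0.088, -0.0, 0.0]
contact_force: [0.2, 0.7, 0.3]
gripper_width: -0.0
```

```bash
python3 - <<'E'
from h import *
from bench import arm
for n in ("wrist","scene"):
    p=arm.get_image(n); im=p["img"][:,:,::-1]
    if n=="scene": im=cv2.resize(im[130:260,180:340],None,fx=4,fy=4,interpolation=cv2.INTER_CUBIC)
    cv2.imwrite(f"pics/{n}3.png",im)
s=arm.read_state(); print(s["position"],s["ee_rot"],s["contact_force"])
E
```

```text
[652.37136511 -47.61862056 136.93066529] [ 9.96142146e-01 -8.77543377e-02  3.87987990e-06  2.47532035e-05] [ 0.02298958 -0.76642614 -0.49267268]
```

View pics/wrist3.png

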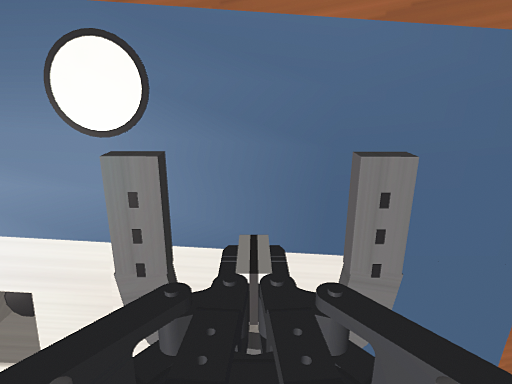

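View pics/scene3.png

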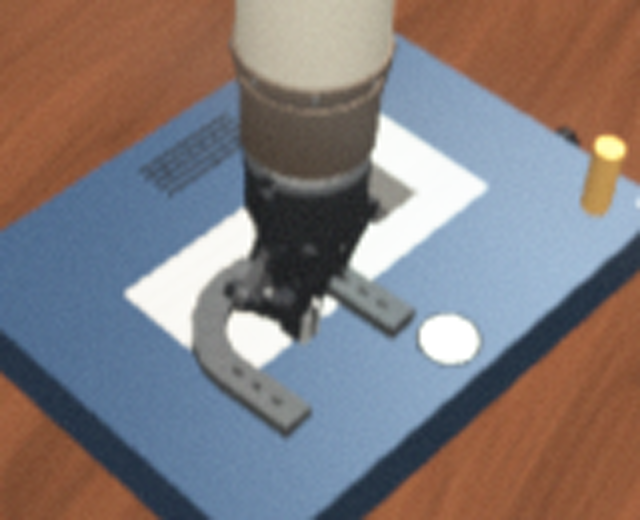

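The tool yaw matches the shoe, and the tip is about 4 mm above the cabinet top with no contact force. Now the free approach to the toe, then the drag.

apply_moves --increments '[[[-0.1,0,0,0,0,0,-1],[-0.2,0,0,0,0,0,-1],[-0.27,0,0,0,0,0,-1],[-0.32,0,0,0,0,0,-1],[-0.36,0,0,0,0,0,-1],[-0.4,-0.01,0,0,0,0,-1]]]'

```text
clock: 6.25
position: [613.6, -39.6, 137.3]
ee_rot: [0.996, -0.088, 0.001, -0.0]
contact_force: [2.3, -0.4, -1.0]
gripper_width: -0.2
```

apply_moves --increments '[[[-0.05,-0.01,0,0,0,0,-1],[-0.1,-0.02,0,0,0,0,-1],[-0.15,-0.03,0,0,0,0,-1],[-0.2,-0.04,0,0,0,0,-1],[-0.25,-0.05,0,0,0,0,-1],[-0.3,-0.06,0,0,0,0,-1],[-0.3,-0.06,0,0,0,0,-1]]]'

```text
clock: 6.95
position: [583.8, -28.2, 137.0]
ee_rot: [0.996, -0.088, -0.0, -0.0]
contact_force: [1.1, 0.6, 0.6]
gripper_width: 0.0
```

```bash
cat > m2.py <<'E'
from h import *
from bench import arm
import sys
tag=sys.argv[1]; q0=[float(v) for v in sys.argv[2:5]]
well=np.array([601,-29.4]); V=[]
for n in sys.argv[5:]:
    p=arm.get_image(n); o=arm.outline_of("horseshoe",p)
    if not o: print(n,"none"); overlay(p,q0,f"pics/{tag}_{n}.png",[circ(well,23,60)],f=1); continue
    q,f=fit_shoe([(p,o[0]["pixels"].astype(np.float32))],q0)
    c,s=np.cos(q[2]),np.sin(q[2]); d=well-q[:2]
    print(n,np.round(q,3),round(f,3),"well in shoe",np.round([c*d[0]+s*d[1],-s*d[0]+c*d[1]],1))
    overlay(p,q,f"pics/{tag}_{n}.png",[circ(well,23,60)],*([(130,260,180,340),4] if n=="scene" else [(130,230,190,330),5] if n=="top" else [None,1]))
s=arm.read_state(); print(s["clock"],s["position"],s["ee_rot"],s["contact_force"])
E
python3 m2.py d1 620 -40 -.175 scene top wrist
```

```text
scene [ 6.12964e+02 -3.34300e+01 -1.74000e-01] 0.325 well in shoe [-12.5   1.9]
top [ 6.26977e+02 -3.86620e+01 -1.29000e-01] 6.755 well in shoe [-27.    5.8]
wrist [ 6.13601e+02 -3.47730e+01 -1.66000e-01] 0.251 well in shoe [-13.3   3.2]
7.25 [583.99458497 -28.56113253 136.41700107] [ 9.96123339e-01 -8.79612833e-02 -1.04025442e-03  1.55410692e-04] [ 0.36671168  0.09029158 -1.52163928]
```

View pics/d1_scene.png

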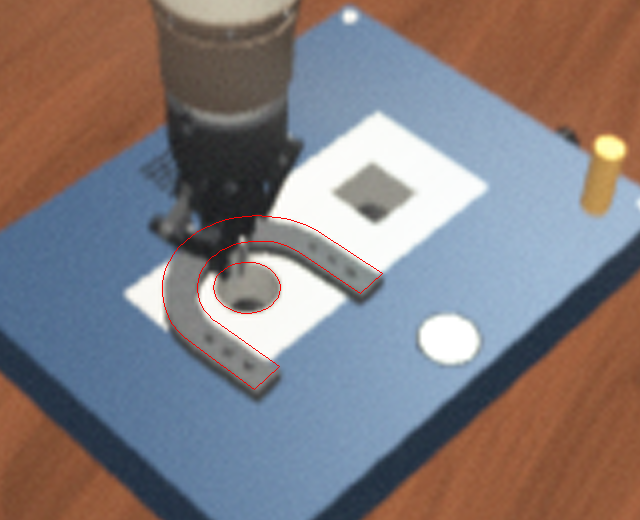

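The shoe slid straight. The well is now at about (-13,+2) in the shoe frame, and in the scene view the circle at crop (247,288) is about to enter the gap. I drag about 30 mm more.

apply_moves --increments '[[[-0.05,0,0,0,0,0,-1],[-0.1,0,0,0,0,0,-1],[-0.15,-0.01,0,0,0,0,-1],[-0.2,-0.01,0,0,0,0,-1],[-0.25,-0.02,0,0,0,0,-1],[-0.29,-0.02,0,0,0,0,-1],[-0.32,-0.02,0,0,0,0,-1],[-0.32,-0.02,0,0,0,0,-1]]]'

```text
clock: 8.05
position: [552.9, -20.8, 137.0]
ee_rot: [0.996, -0.088, -0.0, 0.0]
contact_force: [0.6, -0.6, 1.0]
gripper_width: 0.1
```

apply_moves --increments '[[[0.05,0,0,0,0,0,-1],[0.1,0,0,0,0,0,-1],[0.1,0,0.0,0,0,0,-1],[0.1,0,-0.2,0,0,0,-1],[0.1,0,-0.5,0,0,0,-1],[0.1,0,-0.9,0,0,0,-1],[0.1,0,-0.9,0,0,0,-1]]]'

```text
clock: 8.75
position: [566.2, -22.5, 232.7]
ee_rot: [0.996, -0.087, 0.006, -0.001]
contact_force: [0.6, 0.5, 1.3]
gripper_width: -0.0
```

```bash
python3 m2.py d2 583 -28 -.175 scene wrist
```

```text
scene [ 5.82351e+02 -2.49950e+01 -1.17000e-01] 0.13 well in shoe [19.  -2.2]
wrist [ 5.83104e+02 -2.58400e+01 -1.36000e-01] 0.087 well in shoe [18.2 -1.1]
8.95 [562.659063   -22.78898488 225.9142782 ] [ 9.96117323e-01 -8.80288329e-02 -1.09199025e-03  1.05695496e-04] [ 0.09344028 -0.43721284 -0.41722803]
```

View pics/d2_scene.png

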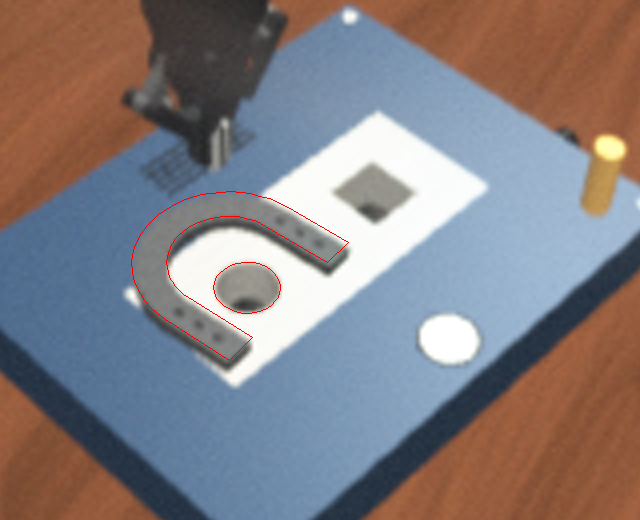

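View pics/d2_wrist.png

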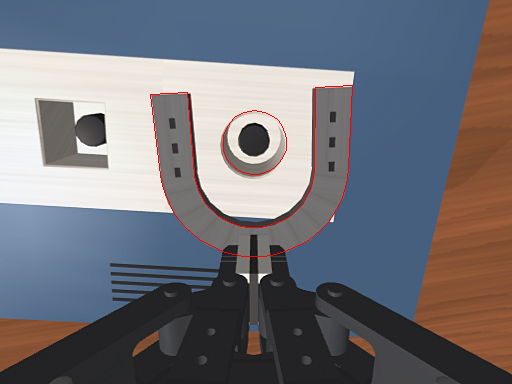

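The shoe is clear: the well sits at about (18,-2) in the shoe frame (limit |y|<19). In the wrist view the well is around (254,143) with the black key in it. Now I move above it.

apply_moves --increments '[[[0.2,0,0,0,0,0,-1],[0.38,0,0.2,0,0,0,-1],[0.38,0,0.6,0,0,0,-1],[0.38,0,0.75,0,0,0,-1],[0.38,0,0.75,0,0,0,-1],[0.38,0,0.75,0,0,0,-1]]]'

```text
clock: 9.55
position: [600.8, -29.4, 151.3]
ee_rot: [0.996, -0.088, -0.001, 0.0]
contact_force: [0.4, -0.2, 0.9]
gripper_width: 0.2
```

```bash
python3 m2.py d3 583 -25.5 -.13 scene wrist; python3 - <<'E'
from bench import arm
s=arm.read_state(); print(s["position"],s["contact_force"])
E
```

```text
scene [ 5.82886e+02 -2.52800e+01 -1.28000e-01] 0.498 well in shoe [18.5 -1.8]
wrist [ 5.83262e+02 -2.58790e+01 -1.36000e-01] 0.925 well in shoe [18.1 -1.1]
9.75 [601.3388886  -29.15359719 153.26899719] [ 9.96149854e-01 -8.76576798e-02  1.23077348e-03 -2.89454570e-04] [-0.56358597 -0.71747387 -0.20194186]
[601.3388886  -29.15359719 153.26899719] [-0.56358597 -0.71747387 -0.20194186]
```

View pics/d3_scene.png

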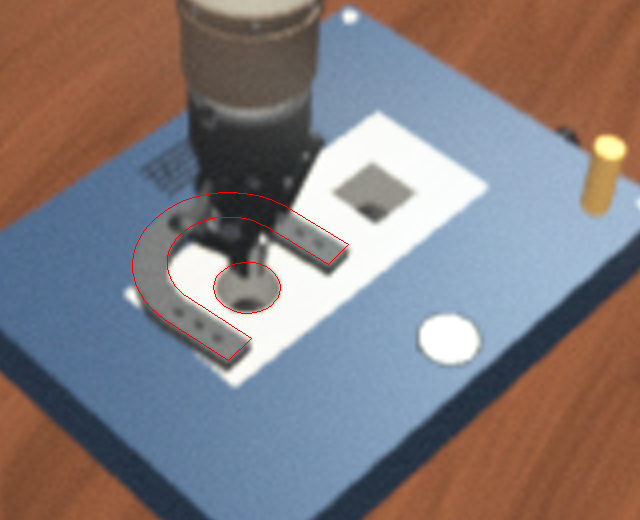

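View pics/d3_wrist.png

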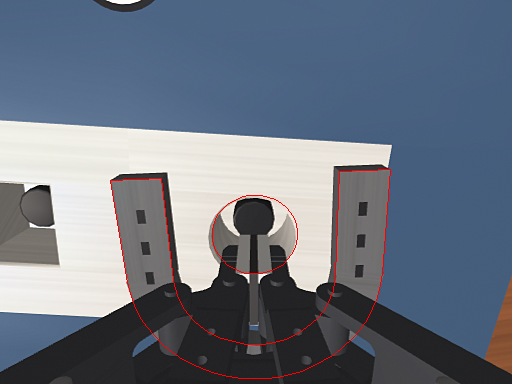

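The fingers are on the well axis. Shut linkage parts spread to about ±36 mm along the jaw axis, and the shoe branches stand at ±42 mm, which is tight. I'll turn the tool a quarter turn so the jaw axis runs along the shoe's open direction, and check joint 6 for the better way round first.

```bash
python3 - <<'E'
from bench import arm
s=arm.read_state(); print(s["joints"].round(3),s["position"].round(1))
E
```

```text
[ 0.22   0.489 -0.24   0.    -0.839  1.175] [601.3 -29.2 153.3]
```

apply_moves --increments '[[[0,0,0,0,0,0.28,-1],[0,0,0,0,0,0.56,-1],[0,0,0,0,0,0.84,-1],[0,0,0,0,0,1.0,-1]]]'

```text
clock: 10.15
position: [601.1, -29.2, 153.1]
ee_rot: [0.943, -0.333, 0.001, -0.001]
contact_force: [-0.2, -0.0, 0.7]
gripper_width: -0.1
```

apply_moves --increments '[[[0,0,0,0,0,0.28,-1],[0,0,0,0,0,0.56,-1],[0,0,0,0,0,0.84,-1],[0,0,0,0,0,1.0,-1]]]'

```text
clock: 10.55
position: [601.1, -29.2, 153.1]
ee_rot: [0.831, -0.556, 0.001, -0.001]
contact_force: [0.3, 0.1, 0.2]
gripper_width: -0.1
```

apply_moves --increments '[[[0,0,0,0,0,0.28,-1],[0,0,0,0,0,0.56,-1],[0,0,0,0,0,0.84,-1],[0,0,0,0,0,1.0,-1],[0,0,0,0,0,1.0,-1],[0,0,0,0,0,1.0,-1]]]'

```text
clock: 11.15
position: [601.0, -29.2, 152.7]
ee_rot: [-0.67, 0.743, -0.0, 0.001]
contact_force: [0.2, -0.4, -0.8]
gripper_width: 0.4
```

```bash
python3 m2.py d4 583 -25.5 -.13 scene wrist
```

```text
scene [ 5.8375e+02 -2.5915e+01 -1.2300e-01] 0.506 well in shoe [17.5 -1.3]
wrist [ 5.82695e+02 -2.58130e+01 -1.29000e-01] 0.504 well in shoe [18.6 -1.2]
11.35 [600.78233277 -29.28279911 152.09758044] [-6.69293755e-01  7.42997881e-01 -6.46542102e-05  1.17259467e-04] [ 0.07914865 -0.17515619  0.14209984]
```

View pics/d4_scene.png

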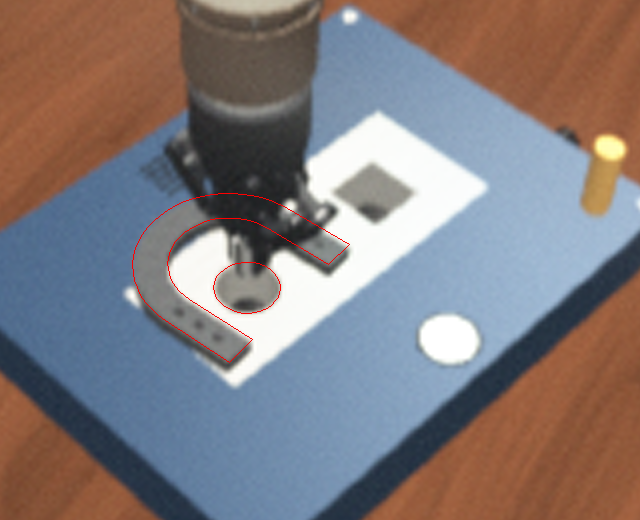

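View pics/d4_wrist.png

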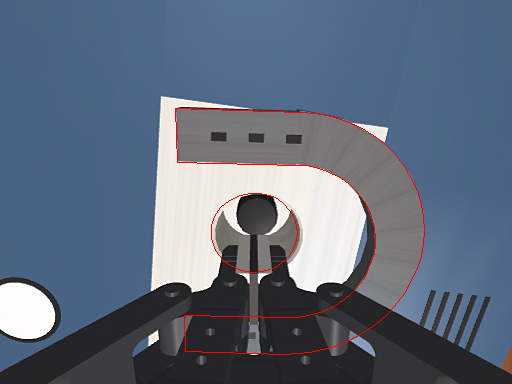

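In the wrist view the well mouth spans columns 216–303, about 1.5 mm towards the robot of my circle, so I trim the position by 1 mm. There is now ample room around the jaws. Descending in steps with force checks.

apply_moves --increments '[[[0,0.01,0.08,0,0,0,-1],[0,0.01,0.16,0,0,0,-1],[0,0.01,0.24,0,0,0,-1],[0,0.01,0.32,0,0,0,-1],[0,0.01,0.38,0,0,0,-1],[0,0.01,0.38,0,0,0,-1],[0,0.01,0.38,0,0,0,-1]]]'

```text
clock: 12.05
position: [599.9, -29.2, 113.7]
ee_rot: [-0.669, 0.743, 0.0, -0.0]
contact_force: [0.3, -0.4, 0.0]
gripper_width: -0.2
```

apply_moves --increments '[[[0,0,0.03,0,0,0,-1],[0,0,0.06,0,0,0,-1],[0,0,0.06,0,0,0,-1],[0,0,0.06,0,0,0,-1]]]'

```text
clock: 12.45
position: [599.8, -29.2, 107.9]
ee_rot: [-0.669, 0.743, -0.0, 0.0]
contact_force: [0.5, -0.2, 0.0]
gripper_width: -0.2
```

apply_moves --increments '[[[0,0,0.02,0,0,0,-1],[0,0,0.04,0,0,0,-1],[0,0,0.04,0,0,0,-1]]]'

```text
clock: 12.75
position: [600.1, -29.1, 104.2]
ee_rot: [-0.669, 0.743, -0.0, 0.0]
contact_force: [0.5, 0.4, 1.9]
gripper_width: 0.4
```

```bash
python3 - <<'E'
from bench import arm
for i in range(4):
    arm.get_image("wrist"); s=arm.read_state(); print(s["clock"],s["position"].round(1),s["contact_force"].round(1))
E
```

```text
12.8 [600.1 -29.1 104.3] [-0.5  0.2  3.4]
12.85 [600.1 -29.2 104.3] [-0.7 -0.1  3. ]
12.9 [600.1 -29.1 104.3] [ 0.  -0.3  3.4]
12.95 [600.1 -29.2 104.3] [-1.2  0.2  2.8]
```

Contact reads about 3.1 N at TCP 104.3, which matches the key's spring (about half down). I press to the bottom and hold.

apply_moves --increments '[[[0,0,0.02,0,0,0,-1],[0,0,0.035,0,0,0,-1],[0,0,0.045,0,0,0,-1],[0,0,0.045,0,0,0,-1],[0,0,0.045,0,0,0,-1]]]'

```text
clock: 13.45
position: [600.1, -29.1, 100.6]
ee_rot: [-0.669, 0.743, -0.0, 0.0]
contact_force: [-1.8, 0.5, 10.6]
gripper_width: -0.0
```

```bash
python3 - <<'E'
from bench import arm
for i in range(4):
    arm.get_image("scene"); s=arm.read_state(); print(s["clock"],s["position"].round(1),s["contact_force"].round(1))
E
```

```text
13.5 [600.1 -29.1 100.6] [-1.4  0.6  9.3]
13.55 [600.1 -29.1 100.6] [-1.5 -0.5  9.3]
13.6 [600.1 -29.1 100.6] [-1.1  0.2  9.1]
13.65 [600.1 -29.1 100.7] [-2.7  1.   9.8]
```

The force is now about 9.5 N, well over the 5 N for full travel, after about 6 mm of travel, so the key is on its stop. I hold it for over a second.

apply_moves --increments '[[[0,0,0.01,0,0,0,-1],[0,0,0.01,0,0,0,-1],[0,0,0.01,0,0,0,-1],[0,0,0.01,0,0,0,-1],[0,0,0.01,0,0,0,-1],[0,0,0.01,0,0,0,-1],[0,0,0.01,0,0,0,-1],[0,0,0.01,0,0,0,-1],[0,0,0.01,0,0,0,-1],[0,0,0.01,0,0,0,-1]]]'

```text
clock: 14.65
position: [600.1, -29.1, 100.6]
ee_rot: [-0.669, 0.743, -0.001, 0.0]
contact_force: [-3.4, 0.4, 13.5]
gripper_width: 0.1
```

apply_moves --increments '[[[0,0,0,0,0,0,-1],[0,0,0,0,0,0,-1],[0,0,0,0,0,0,-1],[0,0,0,0,0,0,-1],[0,0,0,0,0,0,-1]]]'

```text
clock: 15.15
position: [600.1, -29.1, 100.6]
ee_rot: [-0.669, 0.743, -0.001, 0.0]
contact_force: [-4.0, 0.6, 13.7]
gripper_width: -0.4
```

apply_moves --increments '[[[0,0,-0.05,0,0,0,-1],[0,0,-0.1,0,0,0,-1],[0,0,-0.2,0,0,0,-1],[0,0,-0.35,0,0,0,-1],[0,0,-0.5,0,0,0,-1],[0,0,-0.7,0,0,0,-1],[0,0,-1.0,0,0,0,-1],[0,0,-1.0,0,0,0,-1]]]'

```text
clock: 15.95
position: [601.6, -29.1, 202.6]
ee_rot: [-0.669, 0.743, -0.002, 0.003]
contact_force: [0.9, -0.0, 0.7]
gripper_width: 0.2
```

apply_moves --increments '[[[0,0.3,-0.3,0,0,0,-1],[0,0.6,-0.6,0,0,0,-1],[0,0.9,-0.6,0,0,0,-1],[0,0.9,-0.6,0,0,0,-1],[0,0.9,-0.6,0,0,0,-1],[0,0.9,-0.6,0,0,0,-1]]]'

```text
clock: 16.55
position: [510.7, -19.8, 257.9]
ee_rot: [-0.669, 0.743, 0.0, -0.0]
contact_force: [-0.3, 0.2, 0.2]
gripper_width: 0.2
```

```bash
python3 m2.py d5 583 -25.5 -.13 scene top wrist
```

```text
scene [ 5.83024e+02 -2.46430e+01 -1.56000e-01] 0.081 well in shoe [18.5 -1.9]
top [ 5.8907e+02 -2.7528e+01 -1.5100e-01] 1.406 well in shoe [12.1 -0.1]
wrist [ 5.82834e+02 -2.57220e+01 -1.34000e-01] 0.029 well in shoe [18.5 -1.2]
16.85 [510.58782957 -19.82287293 257.87918552] [-6.68910179e-01  7.43343074e-01  2.31826715e-04 -4.38116323e-04] [-0.00383709  0.78721803 -0.16985293]
```

View pics/d5_scene.png

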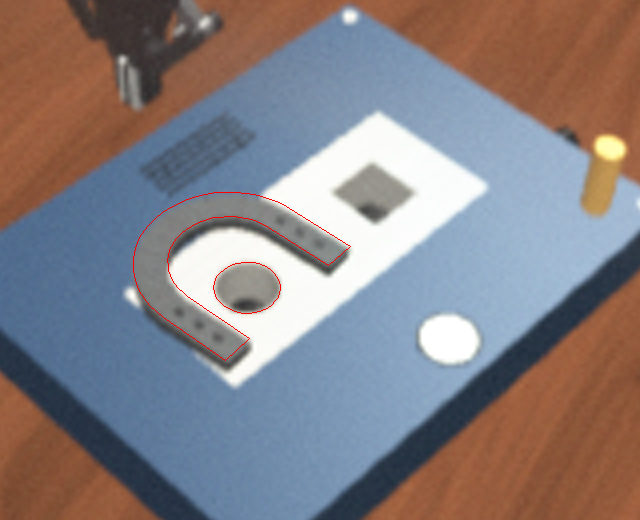

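View pics/d5_wrist.png

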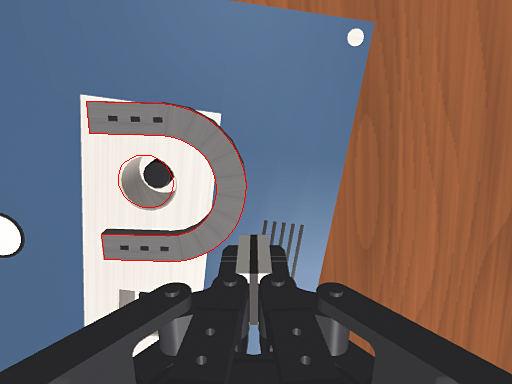

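The shoe lies flat and clear: the well is at (18,-1.5) in its frame, and the wrist fit is tight. The key shows at pixel (158,173) in the open well, and the arm is free of everything. Handing in.

```bash
python3 - <<'E'
from bench import arm
print(arm.job_done())
E
```

```text
the job is handed in; nothing more can be done
None
```

I slid the horseshoe clear of the round well, pressed and held the reset key, and handed the job in at about 17 s of the 45 s allowed. The hand-in gives no verdict, so what follows are my own checks.

- **Shoe:** I dragged it about 65 mm towards the robot, with shut fingers inside the toe. The last wrist and scene fits put the well at about (18.5, -1.5) mm in the shoe's frame, inside the open gap (limit ±19 mm sideways). The shoe looked flat and did not move between the drag and the end.
- **Round key:** The fingertips pressed it through about 6 mm to its stop at 9 to 14 N (5 N is fully down). It was held for over 1.5 s, then released.
- **Arm:** It finished clear, with wrist force about zero.
- **Bystanders and square key:** The square key and the loose things were never approached.

**Checks that failed or disagreed:**
- The last top-camera fit was poor, probably because the arm was in the way. It put the well at (12, 0) mm, which is also clear.
- In the wrist views the well mouth lay about 1.5 mm nearer the robot than my first estimate, so I trimmed the press position by 1 mm.
- I judged that the key sprang back from the picture and the loss of force. I did not measure its height.

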